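Make up two seed-collecting kits

ROBOT

A 6-joint arm with a two-finger parallel gripper is mounted at the origin on a cart in front of the work surface, level with it; the furniture and walls round the work are solid. World frame = base frame: x ahead of the robot, y to its left, z up, the work surface at z = 0. Lengths are in mm, angles in rad, forces in N, time in s.
With the tool pointing down it reaches from about 350 to 775 mm from the base axis. Payload 7.3 kg.
Tool frame: the origin (TCP) lies at the very end of the fingers, on their centre line; the grasp point (between the pads) lies 19 mm behind it; z points along the fingers, y is the line along which they close (so a half turn about z gives the same grasp; the last joint's range is limited). The gripper opens to 92 mm and grips with 3 to 60 N. Pads are 19 mm wide; open, the fingers measure 130 mm over their backs; the gripper's body (75 mm by 190 mm) begins 47 mm behind the grasp point.
Start: joints at [-1.247, 0.342, 1.524, -0, 1.275, -0.146], TCP at [237.696, -468.13, 226.741] pointing down, gripper open.
Joint ranges: [-2.53, 2.53], [-0.77, 2.02], [0.04, 2.7], [-1, 4.14], [0.28, 2.66], [-3.11, 3.11]. Speed limits (rad/s): [2.57, 2.57, 3.14, 3.14, 3.14, 3.14].

INTERFACE

Orientations are given as [roll, pitch, yaw] about the fixed x, y, z axes, in that order (R = Rz(yaw) Ry(pitch) Rx(roll)).
In Python, from plant import get_obs, vision, workorder gives the robot as it stands.
- The arm moves only by the shell command python3 -m pendant 'ROWS' [OPENING]. ROWS is a JSON object of lists of equal length, an entry for each row: "dp": the shift along the tool's x, y, z in m, a list of three; "rotation": the turn, a rotation vector about the tool's x, y, z in rad, a list of three. A call has 1 to 8 rows; each row is the pose to reach, as a shift and turn from the pose commanded when the call began, along the tool's axes at that moment; what a row does not reach only later rows make up. A row lasts 1/8 s, in which the tool goes at most 62.5 mm and 10.7 degrees, less where a joint would pass 70% of its speed; a pose out of reach is approached as far as the arm can. A call with a gripper value outside its range is refused whole. OPENING is the finger opening in m, from 0 to 0.0918, set as the call begins (- or left out, the last holds). The fingers move at their own pace and stop on an object; the grip force is fixed at half the most. Time passes only in rows, so rows that repeat a pose let the fingers close. It gives the time, the measured TCP pose, the force, the opening and the grip force at its end, in the units of the state.
- get_obs(): the state, without advancing time (a new reading comes with each control period).
- vision.capture(name): name is "scene" or "top"; returns a dict with "pixels" (420x560x3 uint8, red, green, blue), "vfov" (degrees; the focal length in pixels is half the picture's height over the tangent of half this angle, whatever the lens; pixels are square), "cx", "cy" (the principal point, pixels), "pose" (4x4, takes a point from camera to world coordinates). Camera axes: x right, y up, looking along -z (the intrinsics and any distortion apply to the point x, -y, -z); pixel columns grow to the right and rows downward; lengths in mm; the calibration is good to about 2 mm. A picture is of the moment at which its call begins. There is no depth.
- workorder.close_job(): hands the job in; it is judged then, once.
The state is a dict: "time": time; "joint_positions": joint angles; "dq": joint speeds; "tau": joint torques, N m; "tool_pos": TCP position; "tcp_rot": TCP orientation; "contact_force": force on the tool from outside, world axes, zero at the start; "moment": the same for the moment, N m; "grip_width": finger opening in mm; "finger_force": force on a finger pad.
Only numpy, scipy, OpenCV 4.12 (cv2) and the standard library are available. Lean on these libraries where they do the work, as an engineer would, in place of code of your own. Each camera call takes 0.05 s, during which the arm holds its last target. There are 200 camera calls.

TASK

Make up the two collecting kits from the stock standing between the two trays. In the broad tray with two unequal pockets put the yellow tub in the large pocket and one black canister in the small pocket; in the long narrow tray with three equal pockets put the other canister in the middle pocket and one vial in each end pocket. Stand everything upright on the pocket floors, let go of it all, and leave the petri dish and the pocket lens just behind the stock where they lie.

Things in the scene. Friction and masses are not known exactly. Their poses are not given: they have to be found in the camera images.
- broad_tray: broad aluminium kit tray with cork-lined pockets, 156 x 92 mm (x by y), two pockets in a row: a large one, inside 84 x 84 mm, centred at x = -32 mm, and a small one, inside 60 x 84 mm, centred at x = +44 mm (both y = 0). Walls 4 mm thick, 14 mm high over the table; floor 3 mm thick. Loose, 0.7 kg. Origin: centre of the underside; x along the row, z up.
- long_tray: long narrow aluminium kit tray with cork-lined pockets, 184 x 64 mm (x by y), with three equal pockets, inside 56 x 56 mm, in a row along x, centred at x = -60, 0 and +60 mm (y = 0). Walls 4 mm thick, 14 mm high over the table; floor 3 mm thick. Loose, 0.7 kg. Origin: centre of the underside; x along the row, z up.
- tub: round yellow plastic screw tub, diameter 66 mm, 41 mm high, about 40 g. Loose; its origin is the centre of its underside, z up.
- canister_a: plain black cylindrical film canister with a flat press-on lid (black), diameter 33 mm (lid 34), 50 mm high, about 15 g. The two canisters are interchangeable. Loose; its origin is the centre of its underside, z up.
- canister_b: plain black cylindrical film canister with a flat press-on lid (dark grey), diameter 33 mm (lid 34), 50 mm high, about 15 g. The two canisters are interchangeable. Loose; its origin is the centre of its underside, z up.
- vial_a: slim clear specimen vial with a cream screw cap, diameter 23 mm (cap 20 mm, from 46 mm up), 62 mm high, about 20 g. The two vials are interchangeable. Loose; its origin is the centre of its underside, z up.
- vial_b: slim clear specimen vial with a cream screw cap, diameter 23 mm (cap 20 mm, from 46 mm up), 62 mm high, about 20 g. The two vials are interchangeable. Loose; its origin is the centre of its underside, z up.
- dish: bystander: flat petri dish with lid, diameter 61 mm, 15 mm high, standing behind the work. Not part of a kit; to be left alone. Loose; its origin is the centre of its underside, z up.
- lens: bystander: folding pocket lens, a dark cover with a pale round end, 31 x 68 x 16 mm (long side along y), lying behind the work. Not part of a kit; to be left alone. Loose; its origin is the centre of its underside, z up.
Things that resemble listed ones, but are neither listed nor needed, are in the scene too. Of the things shaped like the canister_a, the black one is meant. What is shaped like the canister_b but orange is not meant.

How it is judged (in metres and radians):
At the end, for the whole second after the job is handed in: Centres off the pocket centres by at most: tub 12 mm, middle canister 14, vials 18, small-pocket canister 15 along x and 27 along y. All upright (0.1 rad) on the tray floor (8 mm), at rest, released; trays flat; dish and lens within 20 mm of their start (x of tub in the frame of broad_tray between -0.044 and -0.02 m and y of tub in the frame of broad_tray between -0.012 and 0.012 m and z of tub in the frame of broad_tray between -0.002 and 0.008 m and (((x of canister_a in the frame of broad_tray between 0.029 and 0.059 m and y of canister_a in the frame of broad_tray between -0.027 and 0.027 m and z of canister_a in the frame of broad_tray between -0.002 and 0.008 m) and (x of canister_b in the frame of long_tray between -0.014 and 0.014 m and y of canister_b in the frame of long_tray between -0.014 and 0.014 m and z of canister_b in the frame of long_tray between -0.002 and 0.008 m)) or ((x of canister_b in the frame of broad_tray between 0.029 and 0.059 m and y of canister_b in the frame of broad_tray between -0.027 and 0.027 m and z of canister_b in the frame of broad_tray between -0.002 and 0.008 m) and (x of canister_a in the frame of long_tray between -0.014 and 0.014 m and y of canister_a in the frame of long_tray between -0.014 and 0.014 m and z of canister_a in the frame of long_tray between -0.002 and 0.008 m))) and (((x of vial_a in the frame of long_tray between -0.078 and -0.042 m and y of vial_a in the frame of long_tray between -0.018 and 0.018 m and z of vial_a in the frame of long_tray between -0.002 and 0.008 m) and (x of vial_b in the frame of long_tray between 0.042 and 0.078 m and y of vial_b in the frame of long_tray between -0.018 and 0.018 m and z of vial_b in the frame of long_tray between -0.002 and 0.008 m)) or ((x of vial_b in the frame of long_tray between -0.078 and -0.042 m and y of vial_b in the frame of long_tray between -0.018 and 0.018 m and z of vial_b in the frame of long_tray between -0.002 and 0.008 m) and (x of vial_a in the frame of long_tray between 0.042 and 0.078 m and y of vial_a in the frame of long_tray between -0.018 and 0.018 m and z of vial_a in the frame of long_tray between -0.002 and 0.008 m))) and angle between each of tub, canister_a, canister_b, vial_a, vial_b, broad_tray, long_tray's own z axis and vertical below 0.1 rad and linear speed of each of tub, canister_a, canister_b, vial_a, vial_b below 0.02 m/s and contact force between each of tub, canister_a, canister_b, vial_a, vial_b and the fingers below 0.05 N and distance of each of dish, lens from where it was at the start of the episode below 0.02 m); the robot touches nothing.
It fails at once if the petri dish or the pocket lens is disturbed (moved by more than 20 mm) (distance of any of dish, lens from where it was at the start of the episode above 0.02 m).
It also fails if it takes over 120 s, if anything falls off the work surface, if the arm or the gripper's body presses on something with over 40 N, if the wrist force passes 120 N, or if a joint passes its speed limit or range.

## Working session

There is one attempt and no reset: what is moved stays moved. The work goes in short steps, Python scripts to look and compute and a shell command to move; the robot and the scene stay as the last step left them, time stands still between calls to the robot, and variables do not carry over. Pictures are saved under pics/ and viewed, at most 14 in all, crops included, and the job is handed in when it is done.

```bash
ls; mkdir -p pics; python3 - <<'E'
from plant import get_obs, vision
import cv2
for n in("scene","top"):
    c=vision.capture(n); print(n,{k:v for k,v in c.items() if k!="pixels"})
    cv2.imwrite(f"pics/{n}0.png",cv2.resize(c["pixels"][:,:,::-1],(800,600),interpolation=cv2.INTER_CUBIC))
print(get_obs())
E
```

```text
pics
scene {'vfov': 48.65292673402307, 'cx': 284.76154015101383, 'cy': 201.7151188924126, 'pose': array([[-5.32538954e-01,  4.64841813e-01, -7.07336095e-01,
        -1.74422646e+02],
       [-8.46280039e-01, -3.06812561e-01,  4.35518252e-01,
         4.70115109e+02],
       [-1.45725051e-02,  8.30534853e-01,  5.56775988e-01,
         6.71295048e+02],
       [ 0.00000000e+00,  0.00000000e+00,  0.00000000e+00,
         1.00000000e+00]])}
top {'vfov': 50.802937145945606, 'cx': 276.1744455254518, 'cy': 206.18561752143677, 'pose': array([[-1.83578812e-03,  9.92922321e-01, -1.18751394e-01,
         4.54249018e+02],
       [-9.99765791e-01,  7.38354638e-04,  2.16291100e-02,
         1.43310851e+01],
       [ 2.15637068e-02,  1.18763288e-01,  9.92688414e-01,
         1.24453090e+03],
       [ 0.00000000e+00,  0.00000000e+00,  0.00000000e+00,
         1.00000000e+00]])}
{'time': 0.1, 'joint_positions': array([-1.24700810e+00,  3.42662372e-01,  1.52490384e+00,  1.43329657e-05,
        1.27540237e+00, -1.46005549e-01]), 'dq': array([-0.0003601 , -0.00044854, -0.00104898,  0.00035453, -0.00040512,
       -0.00053529]), 'tau': array([ 2.20872971e-03, -4.32002699e+01, -2.44691277e+01,  7.19126081e-02,
        5.26192656e-02, -5.13907594e-05]), 'tool_pos': array([ 237.57570017, -467.77119382,  226.11578108]), 'tcp_rot': array([-3.14023335e+00, -2.13741457e-04,  4.69789449e-01]), 'contact_force': array([-0.54890488, -1.14932485,  0.53545862]), 'moment': array([ 0.04797616, -0.00506252,  0.00370122]), 'finger_force': 0.0, 'grip_width': 92.03612186446765}
```

View pics/top0.png

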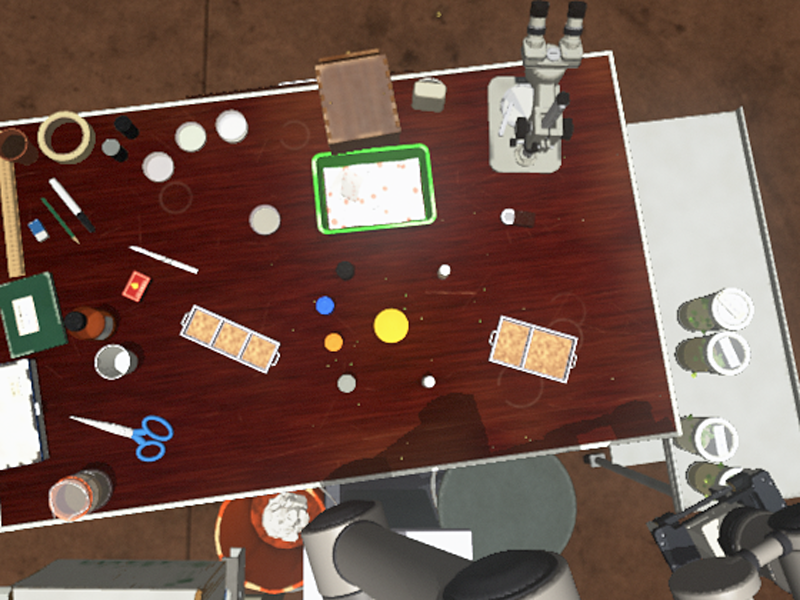

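View pics/scene0.png

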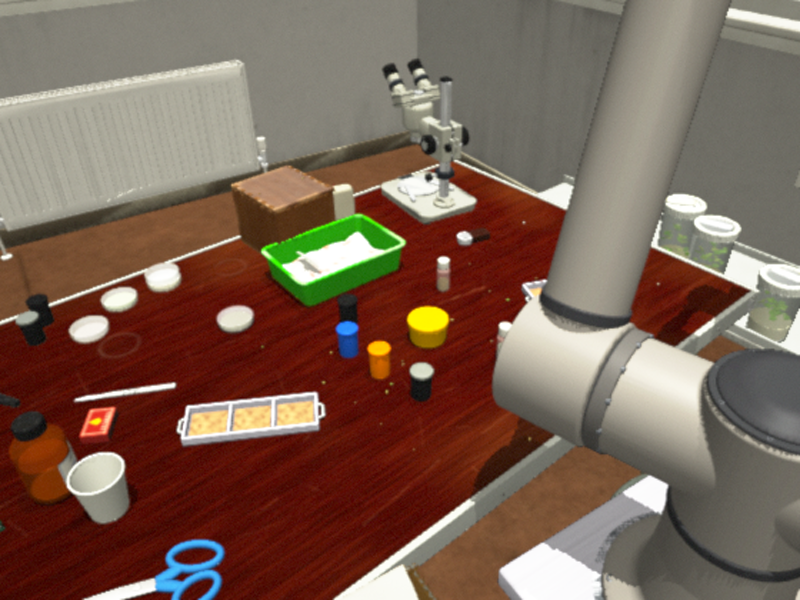

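The top view shows the long tray at (230,339), the broad tray at (534,349), the tub at (391,325), the canisters at (345,270) and (346,383), and the vials at (444,271) and (429,381). The decoys are blue at (325,305) and orange at (333,342). The dish is at (264,220) and the lens at (517,217). I'll enlarge this area.

```bash
python3 - <<'E'
from plant import vision
import cv2
c=vision.capture("top"); p=c["pixels"][:,:,::-1]
cv2.imwrite("pics/t1.png",cv2.resize(p[180:290,120:270],None,fx=5.3,fy=5.3,interpolation=cv2.INTER_CUBIC))
cv2.imwrite("pics/t2.png",cv2.resize(p[180:290,260:410],None,fx=5.3,fy=5.3,interpolation=cv2.INTER_CUBIC))
E
```

```text
(no output)
```

View pics/t1.png

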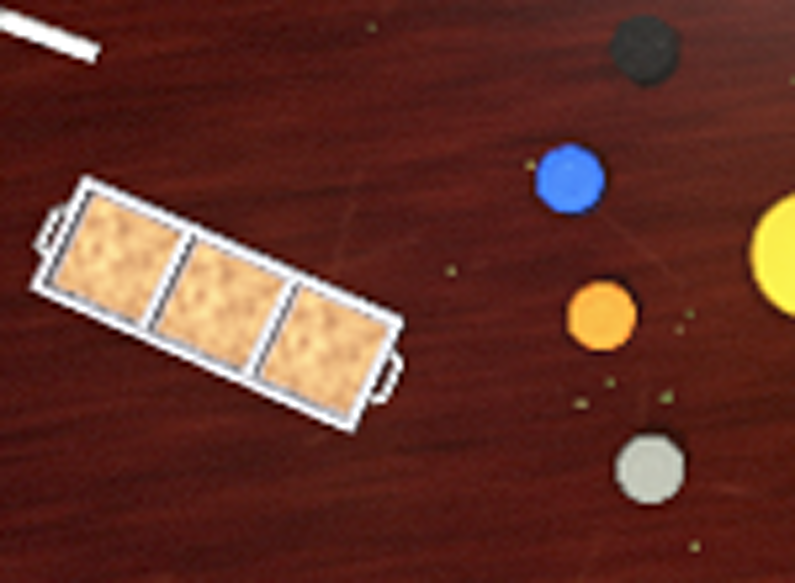

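View pics/t2.png

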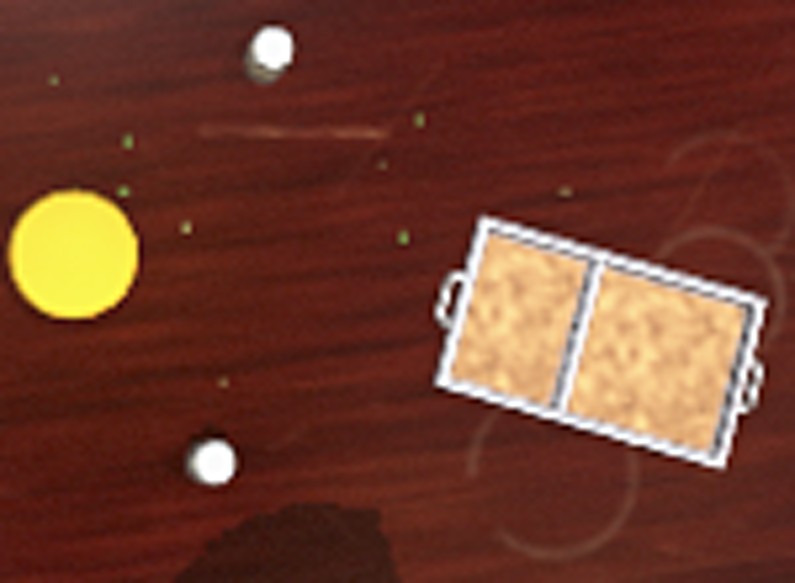

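The crops give these pixels. In t1: long-tray corners (86,177), (403,320), (354,431), (32,290), black lid (645,50), grey lid (651,468), blue (570,179), orange (602,316). In t2: broad-tray corners (483,217), (767,300), (722,467), (437,384) with the large pocket on the right, tub (74,255), vials (272,48) and (213,462).

```bash
cat > h.py <<'E'
import numpy as np
from plant import get_obs, vision
from scipy.spatial.transform import Rotation as R
def w(c,u,v,z):
    f=210/np.tan(np.radians(c["vfov"])/2); T=c["pose"]
    d=T[:3,:3]@[(u-c["cx"])/f,-(v-c["cy"])/f,-1]; o=T[:3,3]
    return (o+d*(z-o[2])/d[2])[:2]
def proj(c,p):
    f=210/np.tan(np.radians(c["vfov"])/2); T=c["pose"]
    q=T[:3,:3].T@(np.array(p)-T[:3,3]); return c["cx"]-f*q[0]/q[2], c["cy"]+f*q[1]/q[2]
E
python3 - <<'E'
from h import *
c=vision.capture("top")
def g(o,p,z): return w(c,o+(p[0]+.5)/5.3-.5,180+(p[1]+.5)/5.3-.5,z)
for n,o,p,z in [("blk",120,(645,50),50),("gry",120,(651,468),50),("blue",120,(570,179),50),("orange",120,(602,316),50),("tub",260,(74,255),41),("vialF",260,(272,48),62),("vialN",260,(213,462),62)]:
    print(n,g(o,p,z).round(1))
for n,o,ps,poc in [("long",120,[(86,177),(403,320),(354,431),(32,290)],(-60,0,60)),("broad",260,[(767,300),(483,217),(437,384),(722,467)],(-32,44))]:
    q=np.array([g(o,p,14) for p in ps]); ctr=q.mean(0)
    x=(q[1]+q[2]-q[0]-q[3]); print(n,ctr.round(1),"len",np.linalg.norm(x)/2,"wid",np.linalg.norm(q[0]+q[1]-q[2]-q[3])/2,"ang",np.arctan2(x[1],x[0])); x/=np.linalg.norm(x)
    for a in poc: print("  pocket",a,(ctr+a*x).round(1))
s=vision.capture("scene")
f=lambda u,v,z:w(s,(u+.5)*.7-.5,(v+.5)*.7-.5,z).round(1)
print("scene",f(421,369,50),f(428,316,41),f(347,300,50),f(443,260,62))
E
```

```text
blk [644.2  83.4]
gry [431.   78.8]
blue [577.4 121.2]
orange [507.5 104.2]
tub [539.1  -4.6]
vialF [ 643.7 -105.7]
vialN [433.9 -73.8]
long [515.5 306.6] len 183.5181838328142 wid 63.47155143319325 ang -1.9864842947902148
  pocket -60 [539.7 361.5]
  pocket 0 [515.5 306.6]
  pocket 60 [491.2 251.7]
broad [ 495.4 -282.9] len 155.43568025386037 wid 91.46510219510948 ang 1.285879684357219
  pocket -32 [ 486.4 -313.6]
  pocket 44 [ 507.7 -240.7]
scene [429.6  77.2] [540.4  -8.6] [640.2  84.7] [ 640.6 -107.1]
```

```bash
cat > plan.py <<'E'
from h import *
import sys
# usage: plan.py x,y,z,yaw ...  -> dp (m, tool axes) & rot z for each leg, first from the measured pose
o=get_obs(); p=np.array(o["tool_pos"]); yaw=o["tcp_rot"][2]
print("now",p.round(1),round(yaw,3),round(o["grip_width"],1))
for a in sys.argv[1:]:
    *q,y2=map(float,a.split(",")); D=(np.array(q)-p)/1000; c,s=np.cos(yaw),np.sin(yaw)
    print(a,"dp",np.round([c*D[0]+s*D[1],s*D[0]-c*D[1],-D[2]],4).tolist(),"rz",round(yaw-y2,3)); p,yaw=np.array(q),y2
E
B=1.286; L=1.155
python3 plan.py 539.5,-6,130,$B 539.5,-6,15,$B 539.5,-6,110,$B 486.4,-313.6,110,$B 486.4,-313.6,19,$B 486.4,-313.6,120,$B 430.5,78.3,120,$B 430.5,78.3,16,$B 430.5,78.3,110,$B 507.7,-240.7,110,$B 507.7,-240.7,20,$B 507.7,-240.7,130,$B 434,-74,130,$L 434,-74,16,$L 434,-74,110,$L 491.2,251.7,110,$L 491.2,251.7,20,$L 491.2,251.7,130,$L 643,84,130,0 643,84,16,0 643,84,110,0 515.5,306.6,110,$L 515.5,306.6,20,$L 515.5,306.6,130,$L 643,-106,130,0 643,-106,16,0 643,-106,110,0 539.7,361.5,110,$L 539.7,361.5,20,$L 539.7,361.5,150,$L
```

```text
now [ 237.6 -468.   226.4] 0.47 91.7
539.5,-6,130,1.286 dp [0.4783, -0.2752, 0.0964] rz -0.816
539.5,-6,15,1.286 dp [0.0, 0.0, 0.115] rz 0.0
539.5,-6,110,1.286 dp [0.0, 0.0, -0.095] rz 0.0
486.4,-313.6,110,1.286 dp [-0.3101, 0.0355, -0.0] rz 0.0
486.4,-313.6,19,1.286 dp [0.0, 0.0, 0.091] rz 0.0
486.4,-313.6,120,1.286 dp [0.0, 0.0, -0.101] rz 0.0
430.5,78.3,120,1.286 dp [0.3604, -0.1638, -0.0] rz 0.0
430.5,78.3,16,1.286 dp [0.0, 0.0, 0.104] rz 0.0
430.5,78.3,110,1.286 dp [0.0, 0.0, -0.094] rz 0.0
507.7,-240.7,110,1.286 dp [-0.2845, 0.1637, -0.0] rz 0.0
507.7,-240.7,20,1.286 dp [0.0, 0.0, 0.09] rz 0.0
507.7,-240.7,130,1.286 dp [0.0, 0.0, -0.11] rz 0.0
434,-74,130,1.155 dp [0.1393, -0.1176, -0.0] rz 0.131
434,-74,16,1.155 dp [0.0, 0.0, 0.114] rz 0.0
434,-74,110,1.155 dp [0.0, 0.0, -0.094] rz 0.0
491.2,251.7,110,1.155 dp [0.3211, -0.0792, -0.0] rz 0.0
491.2,251.7,20,1.155 dp [0.0, 0.0, 0.09] rz 0.0
491.2,251.7,130,1.155 dp [0.0, 0.0, -0.11] rz 0.0
643,84,130,0 dp [-0.0921, 0.2066, -0.0] rz 1.155
643,84,16,0 dp [0.0, 0.0, 0.114] rz 0.0
643,84,110,0 dp [0.0, 0.0, -0.094] rz 0.0
515.5,306.6,110,1.155 dp [-0.1275, -0.2226, -0.0] rz -1.155
515.5,306.6,20,1.155 dp [0.0, 0.0, 0.09] rz 0.0
515.5,306.6,130,1.155 dp [0.0, 0.0, -0.11] rz 0.0
643,-106,130,0 dp [-0.3259, 0.2833, -0.0] rz 1.155
643,-106,16,0 dp [0.0, 0.0, 0.114] rz 0.0
643,-106,110,0 dp [0.0, 0.0, -0.094] rz 0.0
539.7,361.5,110,1.155 dp [-0.1033, -0.4675, -0.0] rz -1.155
539.7,361.5,20,1.155 dp [0.0, 0.0, 0.09] rz 0.0
539.7,361.5,150,1.155 dp [0.0, 0.0, -0.13] rz 0.0
```

```bash
python3 -m pendant '{"dp":[[0.03,-0.017,0],[0.09,-0.052,0],[0.14,-0.08,0],[0.19,-0.11,0.01],[0.24,-0.14,0.03],[0.29,-0.167,0.05],[0.34,-0.196,0.065],[0.38,-0.219,0.08]],"rotation":[[0,0,-0.1],[0,0,-0.2],[0,0,-0.3],[0,0,-0.4],[0,0,-0.5],[0,0,-0.6],[0,0,-0.7],[0,0,-0.816]]}' 0.088; python3 plan.py 539.5,-6,130,1.286
```

```text
time: 1.25
tool_pos: [478.3, -98.8, 146.2]
tcp_rot: [3.141, 0.0, 1.291]
contact_force: [0.6, -0.2, -0.1]
grip_width: 88.1
finger_force: 0.0
now [478.3 -98.8 146.2] 1.291 88.1
539.5,-6,130,1.286 dp [0.1061, 0.0332, 0.0162] rz 0.005
```

```bash
python3 -m pendant '{"dp":[[0.05,0.016,0.008],[0.09,0.028,0.016],[0.106,0.033,0.016],[0.106,0.033,0.016],[0.106,0.033,0.06],[0.106,0.033,0.1],[0.106,0.033,0.125],[0.106,0.033,0.131]],"rotation":[[0,0,0.005],[0,0,0.005],[0,0,0.005],[0,0,0.005],[0,0,0.005],[0,0,0.005],[0,0,0.005],[0,0,0.005]]}'
python3 -m pendant '{"dp":[[0,0,0],[0,0,0],[0,0,0],[0,0,0],[0,0,0],[0,0,0],[0,0,-0.02],[0,0,-0.05]],"rotation":[[0,0,0],[0,0,0],[0,0,0],[0,0,0],[0,0,0],[0,0,0],[0,0,0],[0,0,0]]}' 0.05; python3 plan.py 486.4,-313.6,110,1.286
```

```text
time: 2.25
tool_pos: [537.5, -9.8, 14.7]
tcp_rot: [-3.139, 0.001, 1.279]
contact_force: [-1.3, 0.4, 0.3]
grip_width: 88.0
finger_force: 0.0
time: 3.25
tool_pos: [538.2, -8.2, 65.7]
tcp_rot: [-3.14, 0.0, 1.281]
contact_force: [-0.1, -0.5, 0.0]
grip_width: 62.8
finger_force: 30.0
now [538.2  -8.2  65.7] 1.281 62.8
486.4,-313.6,110,1.286 dp [-0.3075, 0.0376, -0.0443] rz -0.005
```

```bash
python3 -m pendant '{"dp":[[0,0,-0.03],[-0.04,0.005,-0.044],[-0.09,0.011,-0.044],[-0.14,0.017,-0.044],[-0.19,0.023,-0.044],[-0.24,0.029,-0.044],[-0.285,0.035,-0.044],[-0.307,0.038,-0.044]],"rotation":[[0,0,-0.005],[0,0,-0.005],[0,0,-0.005],[0,0,-0.005],[0,0,-0.005],[0,0,-0.005],[0,0,-0.005],[0,0,-0.005]]}'
python3 -m pendant '{"dp":[[0,0,0],[0,0,0]],"rotation":[[0,0,0],[0,0,0]]}' 
python3 plan.py 486.4,-313.6,19,1.286; python3 - <<'E'
from h import *
import cv2
c=vision.capture("top"); p=c["pixels"][:,:,::-1]
cv2.imwrite("pics/a.png",cv2.resize(p[180:290,300:450],None,fx=5.3,fy=5.3,interpolation=cv2.INTER_CUBIC))
E
```

```text
time: 4.25
tool_pos: [486.9, -315.5, 109.8]
tcp_rot: [3.141, 0.0, 1.284]
contact_force: [0.4, -0.6, -0.2]
grip_width: 63.1
finger_force: 30.0
time: 4.5
tool_pos: [487.6, -312.0, 109.6]
tcp_rot: [-3.141, -0.001, 1.287]
contact_force: [-0.3, 0.1, -0.8]
grip_width: 63.2
finger_force: 30.0
now [ 487.6 -312.   109.6] 1.287 63.2
486.4,-313.6,19,1.286 dp [-0.0019, -0.0007, 0.0906] rz 0.001
```

View pics/a.png

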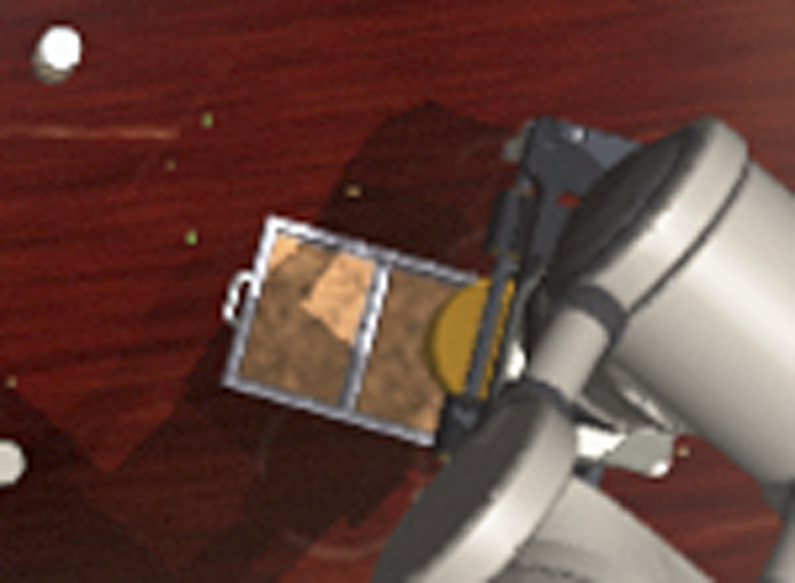

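The tub is held level over the right-hand pocket, with its left edge at (428,340). I'll lower and release.

```bash
python3 -m pendant '{"dp":[[-0.001,0,0.03],[-0.001,0,0.06],[-0.001,0,0.08],[-0.001,0,0.088],[-0.001,0,0.0905],[-0.001,0,0.0905],[-0.001,0,0.0905]],"rotation":[[0,0,0],[0,0,0],[0,0,0],[0,0,0],[0,0,0],[0,0,0],[0,0,0]]}'
python3 -m pendant '{"dp":[[0,0,0],[0,0,0],[0,0,0],[0,0,-0.02],[0,0,-0.06],[0,0,-0.1]],"rotation":[[0,0,0],[0,0,0],[0,0,0],[0,0,0],[0,0,0],[0,0,0]]}' 0.082
python3 plan.py 430.5,78.3,120,1.286
```

```text
time: 5.42
tool_pos: [487.7, -314.6, 20.0]
tcp_rot: [3.14, 0.001, 1.286]
contact_force: [-0.6, -0.0, -0.2]
grip_width: 63.1
finger_force: 30.0
time: 6.18
tool_pos: [487.0, -314.3, 120.1]
tcp_rot: [-3.141, -0.0, 1.286]
contact_force: [1.3, -1.2, 0.2]
grip_width: 82.1
finger_force: 0.0
now [ 487.  -314.3  120.1] 1.286 82.1
430.5,78.3,120,1.286 dp [0.3608, -0.1646, 0.0001] rz -0.0
```

```bash
python3 -m pendant '{"dp":[[0.05,-0.023,0],[0.105,-0.048,0],[0.16,-0.073,0],[0.215,-0.098,0],[0.27,-0.123,0],[0.32,-0.146,0],[0.361,-0.165,0],[0.361,-0.165,0]],"rotation":[[0,0,0],[0,0,0],[0,0,0],[0,0,0],[0,0,0],[0,0,0],[0,0,0],[0,0,0]]}' 0.055
python3 plan.py 430.5,78.3,16,1.286
python3 - <<'E'
from h import *
import cv2
c=vision.capture("top"); p=c["pixels"][:,:,::-1]
cv2.imwrite("pics/b.png",cv2.resize(p[180:290,300:450],None,fx=5.3,fy=5.3,interpolation=cv2.INTER_CUBIC))
E
```

```text
time: 7.18
tool_pos: [429.6, 80.9, 119.3]
tcp_rot: [-3.142, -0.0, 1.29]
contact_force: [0.2, 0.2, -0.2]
grip_width: 54.8
finger_force: 0.0
now [429.6  80.9 119.3] 1.29 54.8
430.5,78.3,16,1.286 dp [-0.0023, 0.0016, 0.1033] rz 0.004
```

View pics/b.png

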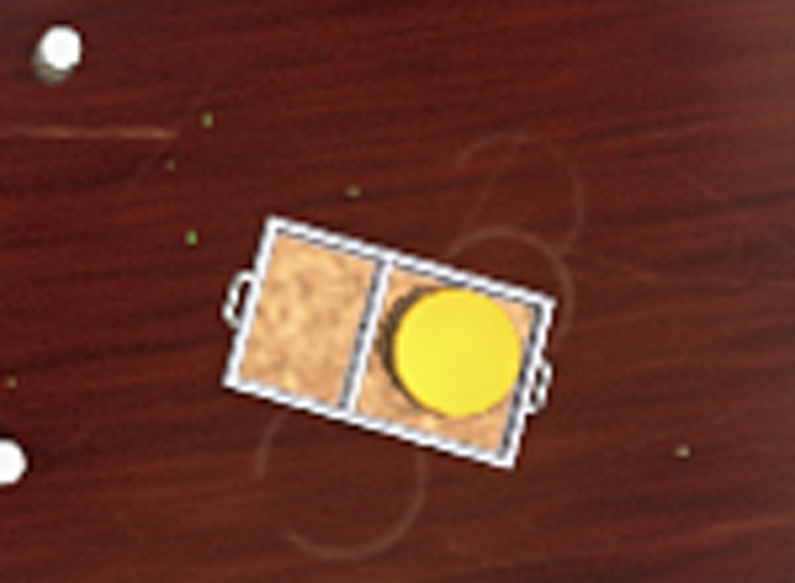

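The tub sits upright in the large pocket, centred at (455,352). I'll check that numerically later and go on to the grey-lid canister.

```bash
python3 - <<'E'
from h import *
c=vision.capture("top")
t=w(c,300+455.5/5.3-.5,180+352.5/5.3-.5,44)-[495.4,-282.9]; a=1.286
print("tub in tray",t@[np.cos(a),np.sin(a)],t@[-np.sin(a),np.cos(a)])
E
python3 -m pendant '{"dp":[[-0.001,0.001,0.03],[-0.001,0.001,0.07],[-0.001,0.001,0.095],[-0.001,0.001,0.103],[-0.001,0.001,0.103]],"rotation":[[0,0,0],[0,0,0],[0,0,0],[0,0,0],[0,0,0]]}'
python3 -m pendant '{"dp":[[0,0,0],[0,0,0],[0,0,0],[0,0,0],[0,0,0],[0,0,-0.02],[0,0,-0.06],[0,0,-0.094]],"rotation":[[0,0,0],[0,0,0],[0,0,0],[0,0,0],[0,0,0],[0,0,0],[0,0,0],[0,0,0]]}' 0.02
python3 plan.py 507.7,-240.7,110,1.286
```

```text
tub in tray -26.762090174599983 -1.1570470541354516
time: 7.9
tool_pos: [431.4, 76.5, 16.2]
tcp_rot: [-3.141, 0.0, 1.284]
contact_force: [1.0, 0.4, 0.0]
grip_width: 55.0
finger_force: 0.0
time: 8.9
tool_pos: [430.9, 77.2, 111.2]
tcp_rot: [-3.141, 0.0, 1.286]
contact_force: [0.3, -0.0, -1.7]
grip_width: 30.7
finger_force: 30.0
now [430.9  77.2 111.2] 1.286 30.7
507.7,-240.7,110,1.286 dp [-0.2835, 0.1631, 0.0012] rz -0.0
```

```bash
python3 -m pendant '{"dp":[[-0.04,0.023,0],[-0.085,0.049,0],[-0.13,0.075,0],[-0.175,0.101,0],[-0.22,0.127,0],[-0.26,0.15,0],[-0.2835,0.163,0],[-0.2835,0.163,0]],"rotation":[[0,0,0],[0,0,0],[0,0,0],[0,0,0],[0,0,0],[0,0,0],[0,0,0],[0,0,0]]}'
python3 -m pendant '{"dp":[[0,0,0],[0,0,0.03],[0,0,0.06],[0,0,0.08],[0,0,0.088],[0,0,0.091],[0,0,0.091]],"rotation":[[0,0,0],[0,0,0],[0,0,0],[0,0,0],[0,0,0],[0,0,0],[0,0,0]]}'
python3 -m pendant '{"dp":[[0,0,0],[0,0,0],[0,0,0],[0,0,-0.02],[0,0,-0.07],[0,0,-0.11],[0,0,-0.11]],"rotation":[[0,0,0],[0,0,0],[0,0,0],[0,0,0],[0,0,0],[0,0,0],[0,0,0]]}' 0.055
python3 plan.py 434,-74,130,1.155
```

```text
time: 9.9
tool_pos: [507.7, -242.2, 109.7]
tcp_rot: [-3.141, 0.0, 1.283]
contact_force: [-0.5, -0.2, 0.5]
grip_width: 30.7
finger_force: 30.0
time: 10.78
tool_pos: [508.2, -240.5, 20.1]
tcp_rot: [3.14, 0.0, 1.286]
contact_force: [1.2, 0.5, 0.1]
grip_width: 30.9
finger_force: 30.0
time: 11.65
tool_pos: [509.5, -241.8, 132.7]
tcp_rot: [3.135, 0.002, 1.286]
contact_force: [0.7, -0.0, -0.4]
grip_width: 55.1
finger_force: 0.0
now [ 509.5 -241.8  132.7] 1.286 55.1
434,-74,130,1.155 dp [0.1398, -0.1196, 0.0027] rz 0.131
```

Next is the near vial.

```bash
python3 -m pendant '{"dp":[[0.04,-0.034,0],[0.08,-0.068,0],[0.115,-0.098,0],[0.14,-0.119,0],[0.14,-0.119,0],[0.14,-0.119,0]],"rotation":[[0,0,0.04],[0,0,0.08],[0,0,0.12],[0,0,0.131],[0,0,0.131],[0,0,0.131]]}' 0.05
python3 plan.py 434,-74,16,1.155
python3 - <<'E'
from h import *
import cv2
c=vision.capture("scene"); p=c["pixels"][:,:,::-1]
cv2.imwrite("pics/s1.png",cv2.resize(p[160:310,240:440],None,fx=4,fy=4,interpolation=cv2.INTER_CUBIC))
E
```

```text
time: 12.4
tool_pos: [433.1, -73.2, 128.8]
tcp_rot: [-3.142, 0.0, 1.155]
contact_force: [0.7, -0.1, 0.7]
grip_width: 50.1
finger_force: 0.0
now [433.1 -73.2 128.8] 1.155 50.1
434,-74,16,1.155 dp [-0.0004, 0.0011, 0.1128] rz 0.0
```

View pics/s1.png

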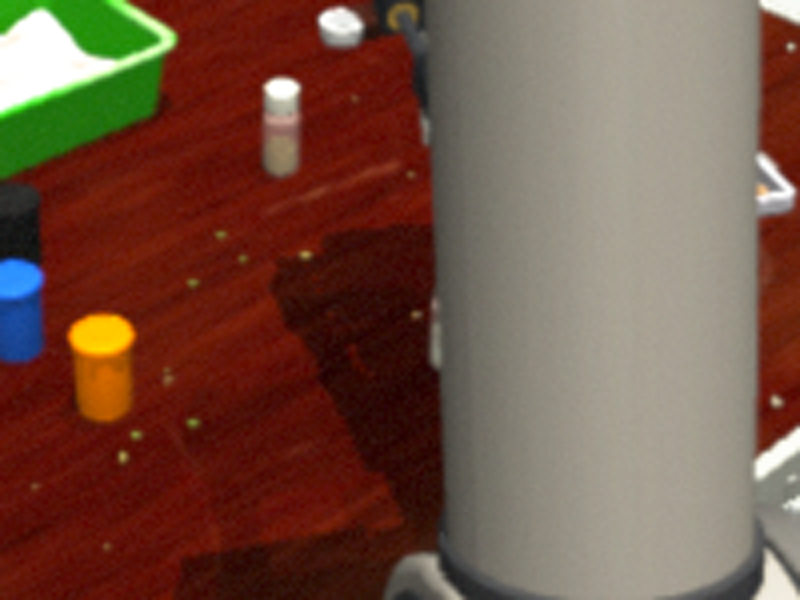

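The arm hides the near vial and the broad tray here. The far vial stands upright at (282,125), and the grey canister and tub are gone from the stock. I'll continue with the near vial.

```bash
python3 -m pendant '{"dp":[[0,0.001,0.03],[0,0.001,0.07],[0,0.001,0.1],[0,0.001,0.113],[0,0.001,0.113]],"rotation":[[0,0,0],[0,0,0],[0,0,0],[0,0,0],[0,0,0]]}'
python3 -m pendant '{"dp":[[0,0,0],[0,0,0],[0,0,0],[0,0,0],[0,0,0],[0,0,-0.02],[0,0,-0.06],[0,0,-0.094]],"rotation":[[0,0,0],[0,0,0],[0,0,0],[0,0,0],[0,0,0],[0,0,0],[0,0,0],[0,0,0]]}' 0.012
python3 plan.py 491.2,251.7,110,1.155
```

```text
time: 13.08
tool_pos: [433.7, -73.7, 15.7]
tcp_rot: [-3.14, 0.0, 1.154]
contact_force: [1.0, 0.6, 1.3]
grip_width: 50.2
finger_force: 0.0
time: 14.08
tool_pos: [433.7, -73.2, 111.3]
tcp_rot: [-3.141, 0.0, 1.155]
contact_force: [-0.2, -1.2, -1.0]
grip_width: 21.7
finger_force: 30.0
now [433.7 -73.2 111.3] 1.155 21.7
491.2,251.7,110,1.155 dp [0.3205, -0.0787, 0.0013] rz -0.0
```

```bash
python3 -m pendant '{"dp":[[0.04,-0.01,0],[0.09,-0.022,0],[0.14,-0.034,0],[0.19,-0.047,0],[0.24,-0.059,0],[0.285,-0.07,0],[0.3205,-0.079,0],[0.3205,-0.079,0]],"rotation":[[0,0,0],[0,0,0],[0,0,0],[0,0,0],[0,0,0],[0,0,0],[0,0,0],[0,0,0]]}'
python3 -m pendant '{"dp":[[0,0,0],[0,0,0.03],[0,0,0.06],[0,0,0.08],[0,0,0.088],[0,0,0.091],[0,0,0.091]],"rotation":[[0,0,0],[0,0,0],[0,0,0],[0,0,0],[0,0,0],[0,0,0],[0,0,0]]}'
python3 -m pendant '{"dp":[[0,0,0],[0,0,0],[0,0,0],[0,0,-0.02],[0,0,-0.07],[0,0,-0.11],[0,0,-0.11]],"rotation":[[0,0,0],[0,0,0],[0,0,0],[0,0,0],[0,0,0],[0,0,0],[0,0,0]]}' 0.045
python3 plan.py 643,84,130,0
```

```text
time: 15.08
tool_pos: [490.9, 253.9, 109.8]
tcp_rot: [-3.142, -0.0, 1.158]
contact_force: [-0.7, 0.7, -0.7]
grip_width: 21.6
finger_force: 30.0
time: 15.95
tool_pos: [491.7, 251.5, 20.1]
tcp_rot: [3.14, -0.001, 1.154]
contact_force: [-0.1, -0.0, -0.4]
grip_width: 22.4
finger_force: 30.0
time: 16.82
tool_pos: [493.0, 252.5, 132.5]
tcp_rot: [3.136, -0.005, 1.155]
contact_force: [-0.3, -0.3, -1.2]
grip_width: 45.2
finger_force: 0.0
now [493.  252.5 132.5] 1.155 45.2
643,84,130,0 dp [-0.0936, 0.2053, 0.0025] rz 1.155
```

Next is the black-lid canister, with the closing line along world y.

```bash
python3 -m pendant '{"dp":[[-0.015,0.033,0],[-0.03,0.066,0],[-0.045,0.1,0],[-0.06,0.132,0],[-0.075,0.165,0],[-0.085,0.187,0],[-0.0936,0.205,0],[-0.0936,0.205,0]],"rotation":[[0,0,0.16],[0,0,0.32],[0,0,0.48],[0,0,0.64],[0,0,0.8],[0,0,0.96],[0,0,1.1],[0,0,1.155]]}' 0.055
python3 -m pendant '{"dp":[[0,0,0],[0,0,0]],"rotation":[[0,0,0],[0,0,0]]}'
python3 plan.py 643,84,16,0
python3 - <<'E'
from h import *
import cv2
c=vision.capture("top"); p=c["pixels"][:,:,::-1]
cv2.imwrite("pics/d.png",cv2.resize(p[150:290,115:300],None,fx=4.2,fy=4.2,interpolation=cv2.INTER_CUBIC))
E
```

```text
time: 17.82
tool_pos: [640.9, 81.8, 127.2]
tcp_rot: [3.141, 0.002, -0.005]
contact_force: [-0.5, 0.5, -0.4]
grip_width: 54.9
finger_force: 0.0
time: 18.08
tool_pos: [640.3, 83.6, 128.4]
tcp_rot: [3.142, 0.001, 0.001]
contact_force: [-0.6, -0.2, -0.1]
grip_width: 54.7
finger_force: 0.0
now [640.3  83.6 128.4] 0.001 54.7
643,84,16,0 dp [0.0027, -0.0004, 0.1124] rz 0.001
```

View pics/d.png

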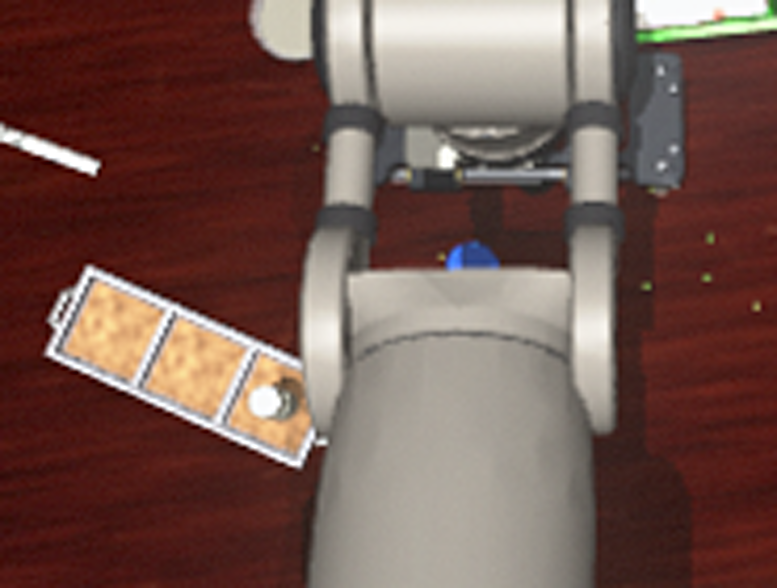

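The vial stands upright in the right-end pocket at (268,400), the tray hasn't moved, and the gripper clears the green tray. I'll descend.

```bash
python3 -m pendant '{"dp":[[0.0025,0,0.03],[0.0025,0,0.07],[0.0025,0,0.1],[0.0025,0,0.1125],[0.0025,0,0.1125]],"rotation":[[0,0,0],[0,0,0],[0,0,0],[0,0,0],[0,0,0]]}'
python3 -m pendant '{"dp":[[0,0,0],[0,0,0],[0,0,0],[0,0,0],[0,0,0],[0,0,-0.02],[0,0,-0.06],[0,0,-0.094]],"rotation":[[0,0,0],[0,0,0],[0,0,0],[0,0,0],[0,0,0],[0,0,0],[0,0,0],[0,0,0]]}' 0.02
python3 plan.py 515.5,306.6,110,1.155
```

```text
time: 18.75
tool_pos: [643.0, 83.5, 16.3]
tcp_rot: [3.141, 0.001, 0.0]
contact_force: [-0.8, 1.1, 1.3]
grip_width: 54.9
finger_force: 0.0
time: 19.75
tool_pos: [643.2, 83.4, 111.7]
tcp_rot: [3.142, 0.0, -0.0]
contact_force: [0.1, 0.4, 0.3]
grip_width: 30.8
finger_force: 30.0
now [643.2  83.4 111.7] -0.0 30.8
515.5,306.6,110,1.155 dp [-0.1277, -0.2232, 0.0017] rz -1.155
```

```bash
python3 -m pendant '{"dp":[[-0.018,-0.03,0],[-0.036,-0.062,0],[-0.054,-0.094,0],[-0.072,-0.126,0],[-0.09,-0.158,0],[-0.108,-0.19,0],[-0.12,-0.21,0],[-0.1277,-0.223,0]],"rotation":[[0,0,-0.16],[0,0,-0.32],[0,0,-0.48],[0,0,-0.64],[0,0,-0.8],[0,0,-0.96],[0,0,-1.1],[0,0,-1.155]]}'
python3 -m pendant '{"dp":[[0,0,0],[0,0,0],[0,0,0]],"rotation":[[0,0,0],[0,0,0],[0,0,0]]}'
python3 plan.py 515.5,306.6,20,1.155
```

```text
time: 20.75
tool_pos: [514.8, 307.3, 110.5]
tcp_rot: [-3.141, 0.0, 1.157]
contact_force: [0.8, -0.3, 0.3]
grip_width: 30.8
finger_force: 30.0
time: 21.12
tool_pos: [516.2, 305.5, 110.6]
tcp_rot: [3.141, 0.0, 1.153]
contact_force: [0.8, 0.5, -0.5]
grip_width: 31.0
finger_force: 30.0
now [516.2 305.5 110.6] 1.153 31.0
515.5,306.6,20,1.155 dp [0.0007, -0.0011, 0.0906] rz -0.002
```

```bash
python3 -m pendant '{"dp":[[0,0,0.03],[0,0,0.06],[0,0,0.08],[0,0,0.088],[0,0,0.0905],[0,0,0.0905]],"rotation":[[0,0,0],[0,0,0],[0,0,0],[0,0,0],[0,0,0],[0,0,0]]}'
python3 -m pendant '{"dp":[[0,0,0],[0,0,0],[0,0,0],[0,0,-0.02],[0,0,-0.07],[0,0,-0.11],[0,0,-0.11]],"rotation":[[0,0,0],[0,0,0],[0,0,0],[0,0,0],[0,0,0],[0,0,0],[0,0,0]]}' 0.05
python3 plan.py 643,-106,130,0
```

```text
time: 21.88
tool_pos: [516.3, 306.5, 21.1]
tcp_rot: [3.14, -0.001, 1.154]
contact_force: [-0.3, -0.7, 0.1]
grip_width: 30.6
finger_force: 30.0
time: 22.75
tool_pos: [517.5, 307.3, 133.9]
tcp_rot: [3.136, -0.005, 1.155]
contact_force: [0.5, 0.3, -0.3]
grip_width: 49.9
finger_force: 0.0
now [517.5 307.3 133.9] 1.155 49.9
643,-106,130,0 dp [-0.3273, 0.2818, 0.0039] rz 1.155
```

```bash
python3 -m pendant '{"dp":[[-0.03,0.026,0],[-0.072,0.062,0],[-0.114,0.098,0],[-0.156,0.134,0],[-0.198,0.17,0],[-0.24,0.207,0],[-0.28,0.241,0],[-0.31,0.267,0]],"rotation":[[0,0,0.15],[0,0,0.3],[0,0,0.45],[0,0,0.6],[0,0,0.75],[0,0,0.9],[0,0,1.05],[0,0,1.155]]}' 0.05
python3 -m pendant '{"dp":[[0,0,0],[0,0,0]],"rotation":[[0,0,0],[0,0,0]]}'
python3 plan.py 643,-106,16,0
```

```text
time: 23.75
tool_pos: [634.2, -87.3, 128.6]
tcp_rot: [-3.141, 0.002, -0.006]
contact_force: [0.2, 1.1, -0.4]
grip_width: 50.2
finger_force: 0.0
time: 24.0
tool_pos: [633.8, -84.5, 129.0]
tcp_rot: [-3.141, 0.002, 0.001]
contact_force: [-0.3, -0.3, -0.0]
grip_width: 50.0
finger_force: 0.0
now [633.8 -84.5 129. ] 0.001 50.0
643,-106,16,0 dp [0.0092, 0.0215, 0.113] rz 0.001
```

```bash
python3 -m pendant '{"dp":[[0.0092,0.0215,0],[0.0092,0.0215,0],[0.0092,0.0215,0.03],[0.0092,0.0215,0.07],[0.0092,0.0215,0.1],[0.0092,0.0215,0.113],[0.0092,0.0215,0.113]],"rotation":[[0,0,0],[0,0,0],[0,0,0],[0,0,0],[0,0,0],[0,0,0],[0,0,0]]}'
python3 -m pendant '{"dp":[[0,0,0],[0,0,0],[0,0,0],[0,0,0],[0,0,0],[0,0,-0.02],[0,0,-0.06],[0,0,-0.104]],"rotation":[[0,0,0],[0,0,0],[0,0,0],[0,0,0],[0,0,0],[0,0,0],[0,0,0],[0,0,0]]}' 0.012
python3 plan.py 539.7,361.5,120,1.155
```

```text
time: 24.88
tool_pos: [643.3, -105.6, 16.8]
tcp_rot: [-3.141, 0.001, 0.001]
contact_force: [-0.4, -0.2, 1.0]
grip_width: 50.0
finger_force: 0.0
time: 25.88
tool_pos: [643.1, -106.5, 121.3]
tcp_rot: [-3.141, 0.002, -0.0]
contact_force: [0.7, -0.9, -0.3]
grip_width: 21.8
finger_force: 30.0
now [ 643.1 -106.5  121.3] -0.0 21.8
539.7,361.5,120,1.155 dp [-0.1036, -0.4679, 0.0013] rz -1.155
```

```bash
python3 -m pendant '{"dp":[[-0.008,-0.035,0],[-0.019,-0.085,0],[-0.03,-0.135,0],[-0.041,-0.185,0],[-0.052,-0.235,0],[-0.063,-0.285,0],[-0.074,-0.335,0],[-0.083,-0.375,0]],"rotation":[[0,0,-0.15],[0,0,-0.3],[0,0,-0.45],[0,0,-0.6],[0,0,-0.75],[0,0,-0.9],[0,0,-1.05],[0,0,-1.155]]}'
python3 plan.py 539.7,361.5,120,1.155
```

```text
time: 26.88
tool_pos: [560.0, 270.3, 120.9]
tcp_rot: [-3.141, 0.0, 1.16]
contact_force: [0.5, -0.1, -0.2]
grip_width: 22.3
finger_force: 30.0
now [560.  270.3 120.9] 1.16 22.3
539.7,361.5,120,1.155 dp [0.0755, -0.055, 0.0009] rz 0.005
```

```bash
python3 -m pendant '{"dp":[[0.035,-0.026,0],[0.065,-0.048,0],[0.0765,-0.056,0],[0.0765,-0.056,0],[0.0765,-0.056,0]],"rotation":[[0,0,0],[0,0,0],[0,0,0],[0,0,0],[0,0,0]]}'
python3 plan.py 539.7,361.5,20,1.155
python3 - <<'E'
from h import *
import cv2
c=vision.capture("top"); p=c["pixels"][:,:,::-1]
cv2.imwrite("pics/e.png",cv2.resize(p[180:290,100:250],None,fx=5.3,fy=5.3,interpolation=cv2.INTER_CUBIC))
E
```

```text
time: 27.5
tool_pos: [541.0, 359.6, 121.0]
tcp_rot: [3.141, 0.001, 1.154]
contact_force: [0.7, -0.2, 0.7]
grip_width: 22.4
finger_force: 30.0
now [541.  359.6 121. ] 1.154 22.4
539.7,361.5,20,1.155 dp [0.0012, -0.0019, 0.101] rz -0.001
```

View pics/e.png

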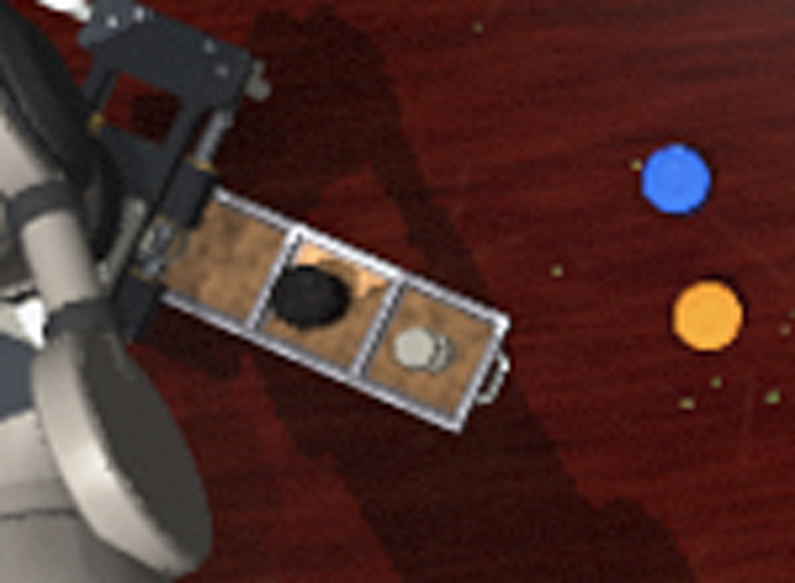

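The canister stands in the middle pocket at (308,297), the first vial is at (420,348), and the gripper is over the free end pocket. I'll lower and release.

```bash
python3 -m pendant '{"dp":[[0.001,0,0.03],[0.001,0,0.065],[0.001,0,0.088],[0.001,0,0.098],[0.001,0,0.101],[0.001,0,0.101]],"rotation":[[0,0,0],[0,0,0],[0,0,0],[0,0,0],[0,0,0],[0,0,0]]}'
python3 -m pendant '{"dp":[[0,0,0],[0,0,0],[0,0,0],[0,0,-0.02],[0,0,-0.07],[0,0,-0.12],[0,0,-0.15],[0,0,-0.15]],"rotation":[[0,0,0],[0,0,0],[0,0,0],[0,0,0],[0,0,0],[0,0,0],[0,0,0],[0,0,0]]}' 0.05
python3 -m pendant '{"dp":[[-0.05,0.02,0],[-0.1,0.04,0],[-0.15,0.06,0],[-0.2,0.08,0],[-0.25,0.1,0],[-0.29,0.11,0],[-0.29,0.11,0],[-0.29,0.11,0]],"rotation":[[0,0,0],[0,0,0],[0,0,0],[0,0,0],[0,0,0],[0,0,0],[0,0,0],[0,0,0]]}'
python3 - <<'E'
from h import *
import cv2
c=vision.capture("top"); p=c["pixels"][:,:,::-1]
cv2.imwrite("pics/f.png",cv2.resize(p[130:290,115:415],None,fx=2.66,fy=2.66,interpolation=cv2.INTER_CUBIC))
cv2.imwrite("pics/f2.png",cv2.resize(np.hstack([p[190:280,110:210],p[190:280,320:420]]),None,fx=4,fy=4,interpolation=cv2.INTER_CUBIC))
E
```

```text
time: 28.3
tool_pos: [541.8, 361.8, 21.3]
tcp_rot: [3.14, -0.001, 1.154]
contact_force: [-0.7, -0.2, -0.4]
grip_width: 22.0
finger_force: 30.0
time: 29.3
tool_pos: [542.2, 362.7, 173.3]
tcp_rot: [3.138, -0.005, 1.155]
contact_force: [0.2, 0.8, -0.2]
grip_width: 50.2
finger_force: 0.0
time: 30.3
tool_pos: [524.0, 52.7, 169.3]
tcp_rot: [-3.14, 0.0, 1.154]
contact_force: [0.1, 0.8, 0.2]
grip_width: 49.9
finger_force: 0.0
```

View pics/f.png

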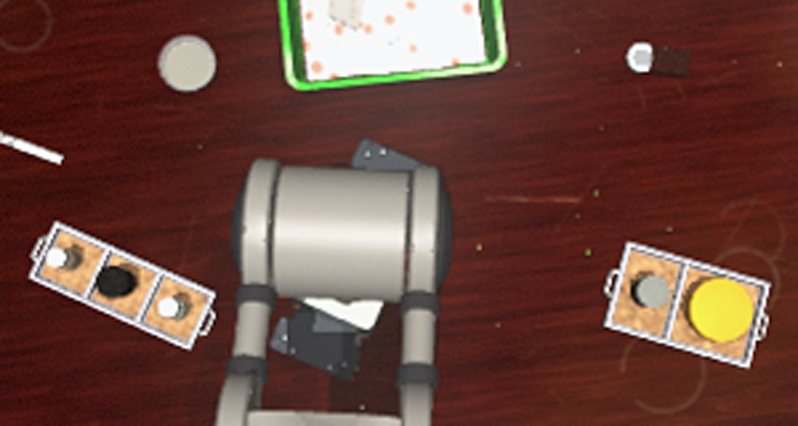

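View pics/f2.png

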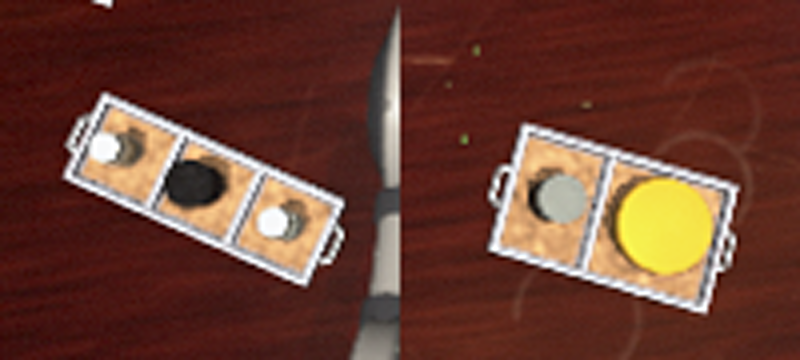

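All five stand in their pockets. In f2 the vials are at (107,147) and (274,221), the black lid at (190,184), the grey lid at (561,197) and the tub at (664,226). The dish and lens have not moved. Next is a numeric check.

```bash
python3 - <<'E'
from h import *
c=vision.capture("top")
def g(p,z): 
    o=110 if p[0]<400 else 220
    return w(c,o+(p[0]+.5)/4-.5,190+(p[1]+.5)/4-.5,z)
for cs,it in [([(105,92),(344,200),(308,284),(66,177)],[("v",(107,147),65),("c",(190,184),53),("v",(274,221),65)]),([(737,186),(525,124),(490,250),(706,310)],[("c",(561,197),53),("t",(664,226),44)])]:
    q=np.array([g(p,14) for p in cs]); m=q.mean(0); x=q[1]+q[2]-q[0]-q[3]; x/=np.linalg.norm(x)
    for n,p,z in it: d=g(p,z)-m; print(n,(d@x).round(1),(d@[-x[1],x[0]]).round(1))
E
```

```text
v -59.1 0.7
c -1.4 0.2
v 62.7 1.1
c 47.0 0.6
t -27.3 -0.5
```

All five are well within tolerance, so I'm handing in.

```bash
python3 -c "
from plant import workorder
print(workorder.close_job())"
```

```text
the job is handed in; nothing more can be done
None
```

Both kits are made up and the job is handed in: the final top-camera check put every item upright within 5 mm of its pocket centre, the dish and lens looked unmoved, and the hand-in returned no verdict.

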